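Pull out the vise tray and bolt it in its working position

TASK

Pull the sliding vise tray out towards you by its handle, to where its bolt comes level with the keeper. Then push the tray's tower bolt across until it is fully home in the keeper, so that the tray is locked there. The hole is hidden under the guide's lip, so feel for it with the bolt, easing the tray in or out until the bolt goes in; let go, and leave the returned parts lying on the bench where they are.

Things in the scene. Friction and masses are not known exactly. Their poses are not given: they have to be found in the camera images.
- slide_base: Fixed base of the pull-out: two folded steel guides, 465 mm long, 82 mm high, their upright webs' inner faces at y = +160 and -160 mm, each with a lip on top (78 to 82 mm up, 14 mm inwards). Origin on the bench midway between the guides. x runs along the slide, away from the robot; y points to the left guide, which has the keeper; z up.
- vise_tray (a joint): How far the tray is pulled out, m: 0 in, 0.16 fully out, along -x of slide_base. Beech board 260 x 305 x 22 mm, top 52 mm above the bench; on its right rear (80 mm or more behind the front face, 25 mm or more right of the middle) a blue cast iron vise gripping a brass faucet lever, 155 mm high. It stays where it is left; moving it takes about 5 N.
- tray_handle: The tray's steel bar handle on the middle of the tray's front face (origin on that face, 42 mm above the bench), axes as slide_base. The bar, 10 mm thick and 130 mm long, runs along y, its centre line 40 mm in front of the face; two posts 110 mm apart carry it.
- handle_mid (a point): Middle of the handle's bar (where to grasp it), 42 mm above the bench.
- bolt (a joint): How far the tower bolt on the tray's front left is pushed across, m: 0 withdrawn, 0.040 fully home (its stop). It slides along +y of slide_base towards the left guide, taking about 2.5 N, and stays where it is left. At 0.012 its tip meets the left web; it goes farther only where the hole is in line with it.
- bolt_knob (a point): Grasp point on the bolt's upright steel knob, 15 mm in diameter: its top is 16 mm above this point, the 12 mm thick rod's axis 30 mm below it; 92 mm above the bench. Straps up to 73 mm above the bench carry the rod: 28 to 40 mm to the right (-y) and 59 to 71 mm to the left of the withdrawn knob.
- keeper_block (a point): Point on the left web's inner face, 62 mm up, level with the rod, at the middle of the keeper block (64 x 36 x 36 mm steel, behind the web, seen from above). The bolt hole, 17 mm wide, opens in this face under the lip. Drilled by eye, it lies up to 16 mm either way of this point along the slide: not reported, to be found by touch. The bolt enters within 2.5 mm of its middle.
- shower_head: Bystander: white plastic hand shower, 240 mm long, head 92 mm wide, lying on the bench to the right of the base. Origin under the head's centre, handle along its +x.
- pipe_elbow: Bystander: copper pipe elbow, 54 mm across, lying on the bench to the right of the base. Origin at the bend, arms along +x and +y.
- nylon_knob: Bystander: black nylon cabinet knob, 36 mm wide and 30 mm high, standing on the bench to the left of the left guide. Origin at the middle of its underside.
- bolt_tip (a point): Middle of the flat tip of the bolt's rod, 62 mm above the bench, 88 mm to the left (+y of slide_base) of the knob; it moves with the bolt and the tray. It is in line with keeper_block when the tray is out 0.120 m.

How it is judged:
By the outcome, as a careful person would: the job done as asked, in the order asked, and still so for the second after the job is handed in, with the robot touching nothing.
It also fails if it takes over 54 s, if anything falls off the work surface, if the arm or the gripper's body presses on something with over 40 N, if the wrist force passes 120 N, or if a joint passes its speed limit or range.

ROBOT

A 6-joint arm with a two-finger parallel gripper is mounted at the origin on the work surface. World frame = base frame: x ahead of the robot, y to its left, z up, the work surface at z = 0. Lengths are in m, angles in degrees, forces in N, time in s.
With the tool pointing down it reaches from about 0.4 to 0.825 m from the base axis. Payload 7 kg.
Tool frame: the origin (TCP) lies midway between the tips of the shut fingers; the grasp point (between the pads) lies 19 mm behind it; z points along the fingers, y is the line along which they close (so a half turn about z gives the same grasp; the last joint's range is limited). The gripper opens to 88 mm and grips with 3 to 60 N. Pads are 19 mm wide; open, the fingers measure 130 mm over their backs; the gripper's body (78 mm by 193 mm) begins 47 mm behind the grasp point.
Start: joints at [-59.696, 20.546, 0.682, 0, -70.136, -16.507], TCP at [0.161, -0.656, 0.227] pointing down, gripper open.
Joint ranges: [-176.03, 176.03], [-82.01, 121.73], [-58.28, 71.71], [-173.87, 95.51], [-174.79, -0.11], [-173.66, 173.66]. Speed limits (degrees/s): [136.94, 136.94, 172.46, 180, 180, 180].

INTERFACE

Orientations are given as [roll, pitch, yaw] about the fixed x, y, z axes, in that order (R = Rz(yaw) Ry(pitch) Rx(roll)).
In Python, from plant import r gives the robot as it stands. The module is installed in compiled form; this text tells all that it offers.
- The arm moves only by the tool play_rows, never from a script. Its argument "rows" is a list of rows, each an object with "slide": the shift along the tool's x, y, z as a fraction of full scale, a list of three; "delta_rot": the turn, a rotation vector about the tool's x, y, z as a fraction of full scale, a list of three; "fingers": the opening, from -1 (shut) to 1 (fully open). In form: [{"slide": [x, y, z], "delta_rot": [rx, ry, rz], "fingers": fingers}, ...]. A call has 1 to 8 rows; each row shifts and turns the commanded pose from where the row before left it, along the tool's axes as they then stand; what a row does not reach is not made up. Full scale, the value 1, is 0.15 m for a shift and 0.08 rad for a turn. A row lasts 1/8 s, in which the tool goes at most 62.5 mm and 10.7 degrees, less where a joint would pass 70% of its speed; a pose out of reach is approached as far as the arm can. A call with a number of a shift or a turn outside -1 to 1 is refused whole. A call with a gripper value outside its range is refused whole. The fingers move at their own pace and stop on an object; "squeeze" is the grip in N (left out, the last holds). Time passes only in rows, so rows that do not move let the fingers close. It gives the time, the measured TCP pose, the force, the opening and the grip force at its end, in the units of the state.
- r.get_state(): the state, without advancing time (a new reading comes with each control period).
- r.capture(name): name is "side" or "top" or "wrist"; returns a dict with "image" (420x560x3 uint8, blue, green, red), "fx", "fy", "cx", "cy" (pixels), "R" (3x3) and "t" (3): a world point X has camera coordinates R X + t; the wrist camera has in their place "T_tool_cam" (4x4, takes a point from camera to tool coordinates, whose origin is the TCP and whose axes are the flange's). Camera axes: x right, y down, z forward; pixel columns grow to the right and rows downward; lengths in m; the calibration is good to about 2 mm. The wrist camera is an equidistant fisheye: a pixel r from the principal point sees the ray r / f radians off the axis. A picture is of the moment at which its call begins: read the wrist's pose just before it. There is no depth.
- r.close_job(): hands the job in; it is judged then, once.
The state is a dict: "time_s": time; "joints": joint angles; "qd": joint speeds; "joint_torque": joint torques, N m; "tcp_pos": TCP position; "eef_rot": TCP orientation; "contact_force": force on the tool from outside, world axes, zero at the start; "moment": the same for the moment, N m; "gripper_width": finger opening in m; "gripper_force": force on a finger pad.
Only numpy, scipy, OpenCV 4.12 (cv2) and the standard library are available. Lean on these libraries where they do the work, as an engineer would, in place of code of your own. Each camera call takes 0.05 s, during which the arm holds its last target. There are 200 camera calls.

## Working session

There is one attempt and no reset: what is moved stays moved. The work goes in short steps, Python scripts to look and compute and a tool call to move; the robot and the scene stay as the last step left them, time stands still between calls to the robot, and variables do not carry over. Pictures are saved under pics/ and viewed, at most 10 in all, crops included, and the job is handed in when it is done.

Besides the shell and the picture viewer there is one more tool, called after "Emit:" as name([rows], argument=value, ...), one row to a line, values as JSON. play_rows: Moves the arm, as the interface text tells. Shift numbers are shares of 0.15 m and turn numbers shares of 0.08 rad, none past 1 either way. Its arguments: {"type":"object","properties":{"rows":{"type":"array"},"squeeze":{"type":"number"}},"required":["rows"]}

```bash
mkdir -p pics; python3 - <<'E'
from plant import r
import cv2,numpy as np,pickle
s=r.get_state();print(s)
for n in("top","side"):
    c=r.capture(n);pickle.dump(c,open(n+".pkl","wb"));cv2.imwrite(f"pics/{n}0.png",c["image"])
    print(n,c["fx"],c["cx"],c["cy"],np.round(c["R"],3).tolist(),c["t"])
E
```

```text
{'time_s': 0.0, 'joints': array([-5.96963928e+01,  2.05908876e+01,  6.33061516e-01, -2.09108851e-02,
       -7.01348559e+01, -1.65052489e+01]), 'qd': array([-0.00770066, -0.04328236, -0.02725544, -0.02828611,  0.06527933,
       -0.09240144]), 'joint_torque': array([ 4.61365380e-04, -5.82717669e+01,  2.93075502e+01,  6.99775457e+00,
        7.14180715e-03, -1.42519734e-04]), 'tcp_pos': array([ 0.16083257, -0.65505162,  0.22562096]), 'eef_rot': array([ 1.79905552e+02, -7.48642917e-03, -1.66208757e+02]), 'contact_force': array([ 0.19152767,  0.60269921, -0.17608244]), 'moment': array([0.02423451, 0.01956588, 0.01684174]), 'gripper_force': 0.0, 'gripper_width': 0.08786462157999832}
top 476.621764539102 277.78618829635076 201.86862021725474 [[-0.002, -1.0, -0.017], [-0.985, 0.005, -0.172], [0.172, 0.016, -0.985]] [-0.0216635   0.61320271  1.21053801]
side 419.1635228568837 277.8453294107749 209.7209851533199 [[-0.914, -0.406, -0.011], [-0.284, 0.659, -0.697], [0.29, -0.634, -0.717]] [0.54016548 0.23861432 0.79287044]
```

View pics/top0.png

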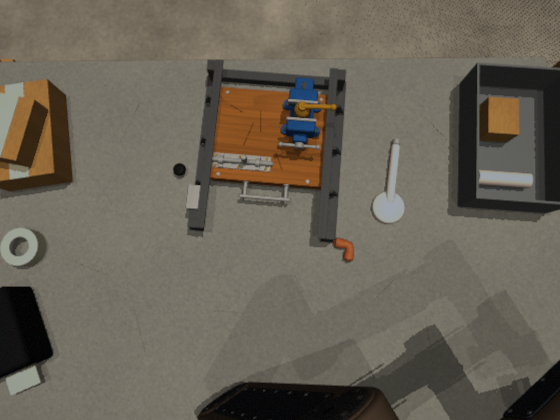

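View pics/side0.png

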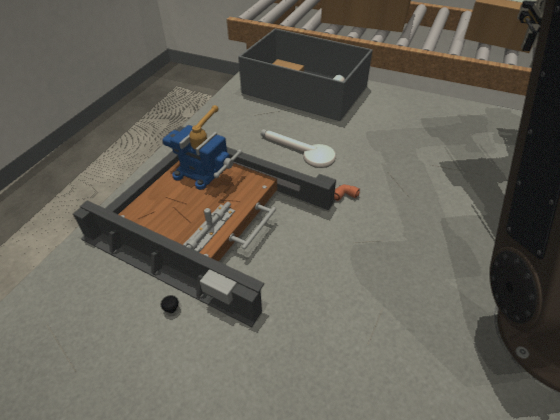

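Top view: handle bar runs from about (240,198) to (288,202), the knob is near (243,160), and the keeper block is near (194,197). Next I'll zoom in on both views.

```bash
python3 - <<'E'
import cv2,pickle,numpy as np
t=pickle.load(open("top.pkl","rb"))["image"][55:250,180:350];s=pickle.load(open("side.pkl","rb"))["image"][140:320,70:350]
a=cv2.resize(t,None,fx=3,fy=3,interpolation=cv2.INTER_CUBIC)
cv2.imwrite("pics/z1.png",cv2.convertScaleAbs(a,alpha=1.5))
cv2.imwrite("pics/z2.png",cv2.convertScaleAbs(cv2.resize(s,(784,504),interpolation=cv2.INTER_CUBIC),alpha=1.3))
E
```

```text
(no output)
```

View pics/z1.png

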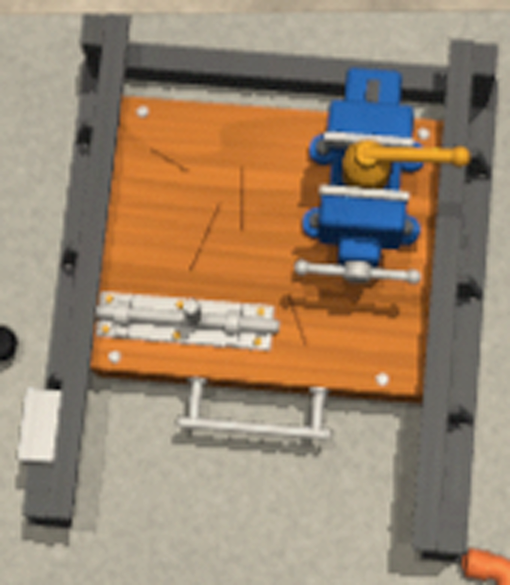

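View pics/z2.png

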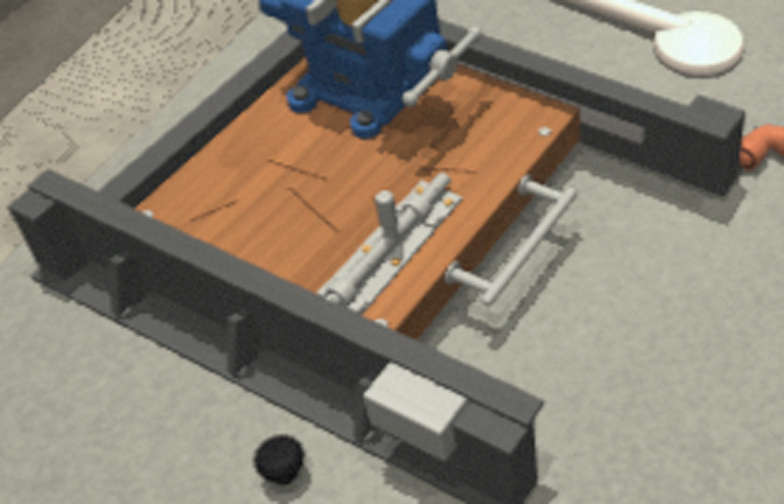

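```bash
cat > h.py <<'E'
import pickle,numpy as np
def ray(n,u,v):
    c=pickle.load(open(n+".pkl","rb"));R=np.array(c["R"]);t=np.array(c["t"])
    d=R.T@np.array([(u-c["cx"])/c["fx"],(v-c["cy"])/c["fy"],1]);return -R.T@t,d
def pl(n,u,v,z):
    o,d=ray(n,u,v);return o+d*(z-o[2])/d[2]
T=lambda x,y:("top",180+(x-1)/3,55+(y-1)/3)
S=lambda x,y:("side",70+(x-1)/2.8,140+(y-1)/2.8)
def tri(a,b):
    o,d=ray(*a);p,e=ray(*b)
    k=np.linalg.lstsq(np.c_[d,-e],p-o,rcond=None)[0];A=o+k[0]*d;B=p+k[1]*e
    return (A+B)/2,np.linalg.norm(A-B)
E
python3 - <<'E'
from h import *
np.set_printoptions(precision=4,suppress=True)
for nm,a,b,z in [("barL",T(180,424),S(490,298),.042),("barR",T(328,435),S(573,190),.042),("knobtop",T(191,306),S(385,197),.108)]:
    print(nm,pl(*a,z),pl(*b,z),tri(a,b))
for nm,ps in [("keep",[T(30,390),T(60,390),T(52,462),T(20,460)]),("keepS",[S(385,364),S(466,402),S(450,435),S(365,396)])]:
    P=np.array([pl(*p,.080) for p in ps]);print(nm,P,P.mean(0))
for nm,p in [("Llip inner back",T(130,15)),("Llip inner front",T(70,523)),("Rlip inner back",T(450,42)),("Rlip inner front",T(418,553))]:print(nm,pl(*p,.082))
print("front face",pl(*T(92,370),.052),pl(*T(420,396),.052))
E
```

```text
barL [0.6315 0.0787 0.042 ] [0.6353 0.0748 0.042 ] (array([0.6316, 0.0785, 0.0476]), np.float64(0.002417500926763658))
barR [ 0.6209 -0.0536  0.042 ] [ 0.6246 -0.0561  0.042 ] (array([ 0.6216, -0.0532,  0.0455]), np.float64(0.002877700598968514))
knobtop [0.7223 0.064  0.108 ] [0.7239 0.0653 0.108 ] (array([0.7235, 0.0645, 0.1071]), np.float64(0.001896673434354246))
keep [[0.6552 0.2065 0.08  ]
 [0.6551 0.1802 0.08  ]
 [0.5915 0.1855 0.08  ]
 [0.5934 0.2133 0.08  ]] [0.6238 0.1963 0.08  ]
keepS [[0.6587 0.1826 0.08  ]
 [0.5926 0.1879 0.08  ]
 [0.5901 0.215  0.08  ]
 [0.6575 0.2109 0.08  ]] [0.6247 0.1991 0.08  ]
Llip inner back [1.0038 0.125  0.082 ]
Llip inner front [0.5382 0.1682 0.082 ]
Rlip inner back [ 0.9747 -0.1659  0.082 ]
Rlip inner front [ 0.5114 -0.1292  0.082 ]
front face [0.6792 0.1571 0.052 ] [ 0.6538 -0.1354  0.052 ]
```

Emit:
play_rows([
  {"slide": [0,0,0],"delta_rot": [0,0,-1],"fingers": -0.4},
  {"slide": [0,0,0],"delta_rot": [0,0,-1],"fingers": -0.4},
  {"slide": [0,0,0],"delta_rot": [0,0,-1],"fingers": -0.4},
  {"slide": [0,0,0],"delta_rot": [0,0,-1],"fingers": -0.4},
  {"slide": [0,0,0],"delta_rot": [0,0,-1],"fingers": -0.4},
  {"slide": [0,0,0],"delta_rot": [0,0,-1],"fingers": -0.4},
  {"slide": [0,0,0],"delta_rot": [0,0,-1],"fingers": -0.4},
  {"slide": [0,0,0],"delta_rot": [0,0,-1],"fingers": -0.4},
])

```text
time_s: 1.1
tcp_pos: [0.1609, -0.6552, 0.226]
eef_rot: [179.9, 0.0, -129.4]
contact_force: [-0.1, -0.4, -0.8]
gripper_width: 0.0268
gripper_force: 0.0
```

Emit:
play_rows([
  {"slide": [0,0,0],"delta_rot": [0,0,-1],"fingers": -0.4},
  {"slide": [0,0,0],"delta_rot": [0,0,-1],"fingers": -0.4},
  {"slide": [0,0,0],"delta_rot": [0,0,-1],"fingers": -0.4},
  {"slide": [0,0,0],"delta_rot": [0,0,-1],"fingers": -0.4},
  {"slide": [0,0,0],"delta_rot": [0,0,-1],"fingers": -0.4},
  {"slide": [0,0,0],"delta_rot": [0,0,-1],"fingers": -0.4},
  {"slide": [0,0,0],"delta_rot": [0,0,-1],"fingers": -0.4},
  {"slide": [0,0,0],"delta_rot": [0,0,-0.53],"fingers": -0.4},
])

```text
time_s: 2.1
tcp_pos: [0.1609, -0.6552, 0.226]
eef_rot: [180.0, 0.1, -94.9]
contact_force: [-0.2, -1.0, -0.9]
gripper_width: 0.0265
gripper_force: 0.0
```

Emit:
play_rows([
  {"slide": [-0.294,-0.17,0],"delta_rot": [0,0,0],"fingers": -0.4},
  {"slide": [-0.294,-0.17,0],"delta_rot": [0,0,0],"fingers": -0.4},
  {"slide": [-0.294,-0.17,0],"delta_rot": [0,0,0],"fingers": -0.4},
  {"slide": [-0.294,-0.17,0],"delta_rot": [0,0,0],"fingers": -0.4},
  {"slide": [-0.294,-0.17,0],"delta_rot": [0,0,0],"fingers": -0.4},
  {"slide": [-0.294,-0.17,0],"delta_rot": [0,0,0],"fingers": -0.4},
  {"slide": [-0.294,-0.17,0],"delta_rot": [0,0,0],"fingers": -0.4},
  {"slide": [-0.294,-0.17,0],"delta_rot": [0,0,0],"fingers": -0.4},
])

```text
time_s: 3.1
tcp_pos: [0.3956, -0.3203, 0.2265]
eef_rot: [180.0, 0.0, -95.0]
contact_force: [1.1, -0.3, -1.2]
gripper_width: 0.0264
gripper_force: 0.0
```

Emit:
play_rows([
  {"slide": [-0.294,-0.17,0.1],"delta_rot": [0,0,0],"fingers": -0.4},
  {"slide": [-0.294,-0.17,0.1],"delta_rot": [0,0,0],"fingers": -0.4},
  {"slide": [-0.294,-0.17,0.1],"delta_rot": [0,0,0],"fingers": -0.4},
  {"slide": [-0.294,-0.17,0.1],"delta_rot": [0,0,0],"fingers": -0.4},
  {"slide": [-0.294,-0.17,0.1],"delta_rot": [0,0,0],"fingers": -0.4},
  {"slide": [-0.294,-0.17,0.1],"delta_rot": [0,0,0],"fingers": -0.4},
  {"slide": [-0.294,-0.17,0.1],"delta_rot": [0,0,0],"fingers": -0.4},
  {"slide": [-0.294,-0.17,0.1],"delta_rot": [0,0,0],"fingers": -0.4},
])

```text
time_s: 4.1
tcp_pos: [0.6297, 0.0132, 0.1057]
eef_rot: [180.0, -0.0, -95.0]
contact_force: [-0.4, -0.9, -0.2]
gripper_width: 0.026
gripper_force: 0.0
```

Emit:
play_rows([
  {"slide": [0,0,0],"delta_rot": [0,0,0],"fingers": -0.4},
])

```text
time_s: 4.22
tcp_pos: [0.6297, 0.0143, 0.1042]
eef_rot: [179.8, -0.1, -94.9]
contact_force: [-0.2, -0.3, -0.4]
gripper_width: 0.0262
gripper_force: 0.0
```

Emit:
play_rows([
  {"slide": [0,0.015,0.1],"delta_rot": [0,0,0],"fingers": -0.4},
  {"slide": [0,0,0.1],"delta_rot": [0,0,0],"fingers": -0.4},
  {"slide": [0,0,0.1],"delta_rot": [0,0,0],"fingers": -0.4},
  {"slide": [0,0,0.08],"delta_rot": [0,0,0],"fingers": -0.4},
  {"slide": [0,0,0.07],"delta_rot": [0,0,0],"fingers": -0.4},
  {"slide": [0,0,0.07],"delta_rot": [0,0,0],"fingers": -0.4},
  {"slide": [0,0,0],"delta_rot": [0,0,0],"fingers": -0.4},
])

```text
time_s: 5.1
tcp_pos: [0.6263, 0.0117, 0.0276]
eef_rot: [179.9, -0.0, -95.0]
contact_force: [-0.9, 0.0, 0.4]
gripper_width: 0.026
gripper_force: 0.0
```

Emit:
play_rows([
  {"slide": [0,0,0],"delta_rot": [0,0,0],"fingers": -1},
  {"slide": [0,0,0],"delta_rot": [0,0,0],"fingers": -1},
  {"slide": [0,0,0],"delta_rot": [0,0,0],"fingers": -1},
  {"slide": [0,0,0],"delta_rot": [0,0,0],"fingers": -1},
], squeeze=30)

```text
time_s: 5.6
tcp_pos: [0.6282, 0.0121, 0.0293]
eef_rot: [-179.9, 0.0, -95.0]
contact_force: [4.8, -0.9, -1.6]
gripper_width: 0.0088
gripper_force: 30.0
```

Emit:
play_rows([
  {"slide": [0,0.06,0],"delta_rot": [0,0,0],"fingers": -1},
  {"slide": [0,0.1,0],"delta_rot": [0,0,0],"fingers": -1},
  {"slide": [0,0.1,0],"delta_rot": [0,0,0],"fingers": -1},
  {"slide": [0,0.12,0],"delta_rot": [0,0,0],"fingers": -1},
  {"slide": [0,0.12,0],"delta_rot": [0,0,0],"fingers": -1},
  {"slide": [0,0.12,0],"delta_rot": [0,0,0],"fingers": -1},
  {"slide": [0,0.08,0],"delta_rot": [0,0,0],"fingers": -1},
  {"slide": [0,0.035,0],"delta_rot": [0,0,0],"fingers": -1},
])

```text
time_s: 6.6
tcp_pos: [0.5176, 0.0221, 0.0292]
eef_rot: [-179.9, 0.1, -95.0]
contact_force: [5.5, -0.1, -0.7]
gripper_width: 0.009
gripper_force: 30.0
```

Emit:
play_rows([
  {"slide": [0,0,0],"delta_rot": [0,0,0],"fingers": -1},
  {"slide": [0,0,0],"delta_rot": [0,0,0],"fingers": -1},
])

```text
time_s: 6.85
tcp_pos: [0.517, 0.0221, 0.0292]
eef_rot: [180.0, 0.0, -95.0]
contact_force: [-3.0, 6.6, 10.7]
gripper_width: 0.0088
gripper_force: 30.0
```

Emit:
play_rows([
  {"slide": [0,0,0],"delta_rot": [0,0,0],"fingers": -0.4},
  {"slide": [0,0,0],"delta_rot": [0,0,0],"fingers": -0.4},
  {"slide": [0,0,0],"delta_rot": [0,0,0],"fingers": -0.4},
  {"slide": [0,0,-0.12],"delta_rot": [0,0,0],"fingers": -0.4},
  {"slide": [0,0,-0.22],"delta_rot": [0,0,0],"fingers": -0.4},
  {"slide": [0,0,-0.25],"delta_rot": [0,0,0],"fingers": -0.4},
  {"slide": [0,0,-0.25],"delta_rot": [0,0,0],"fingers": -0.2},
  {"slide": [0,0,0],"delta_rot": [0,0,0],"fingers": -0.2},
])

```text
time_s: 7.85
tcp_pos: [0.5186, 0.0219, 0.1574]
eef_rot: [-179.7, 0.1, -95.0]
contact_force: [0.1, 0.0, -1.2]
gripper_width: 0.0343
gripper_force: 0.0
```

```bash
python3 - <<'E'
from plant import r
import cv2,pickle
s=r.get_state();print(s["tcp_pos"],s["eef_rot"],s["contact_force"])
im=[]
for n,(a,b,c,d) in (("top",(150,250,180,300)),("side",(180,320,140,320))):
    k=r.capture(n);pickle.dump(k,open(n+".pkl","wb"))
    im.append(cv2.resize(k["image"][a:b,c:d],None,fx=3,fy=3,interpolation=cv2.INTER_CUBIC))
import numpy as np
w=np.zeros((420,900,3),np.uint8);w[:300,:360]=im[0];w[:420,360:900]=im[1]
cv2.imwrite("pics/z3.png",cv2.convertScaleAbs(w[:, :800],alpha=1.4))
E
```

```text
[0.51862705 0.0218645  0.15738826] [-1.79730224e+02  1.11020456e-01 -9.50072647e+01] [ 0.07474241  0.01696388 -1.19209198]
```

View pics/z3.png

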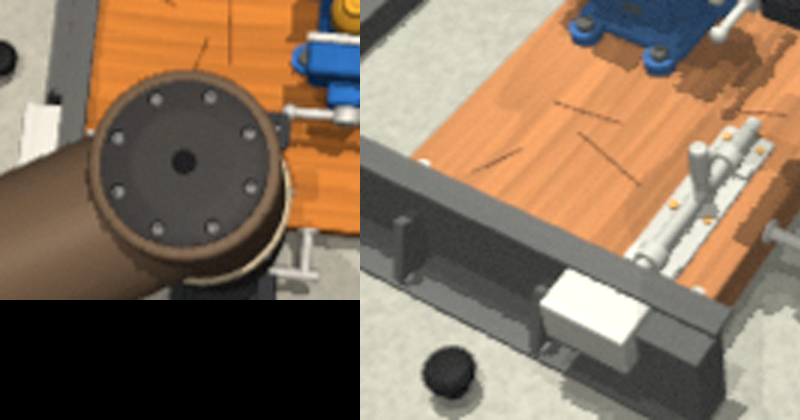

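The side view shows the tray pulled out and standing free, with the knob top at composite (700,148), which is side pixel (253,229). The keeper is beside the front straps.

```bash
python3 - <<'E'
from h import *
p=pl("side",140+339/3,180+147/3,.108);a=np.deg2rad(-5);ex=np.array([np.cos(a),np.sin(a),0]);ey=np.array([-np.sin(a),np.cos(a),0])
print("knob",p);t=np.array([.5186,.0219,.1574]);print("tool x,y units",-(p-t)@ey/.15,-(p-t)@ex/.15)
print("knob beyond keeper along slide",(p-np.array([.6243,.1975,0]))@ex)
E
```

```text
knob [0.6113683  0.07484151 0.108     ]
tool x,y units -0.40550228696767904 -0.5853408869480569
knob beyond keeper along slide -0.0021920981196002203
```

Emit:
play_rows([
  {"slide": [-0.1,-0.146,0],"delta_rot": [0,0,0],"fingers": 0},
  {"slide": [-0.1,-0.146,0],"delta_rot": [0,0,0],"fingers": 0},
  {"slide": [-0.1,-0.146,0],"delta_rot": [0,0,0],"fingers": 0},
  {"slide": [-0.104,-0.146,0],"delta_rot": [0,0,0],"fingers": 0},
  {"slide": [0,0,0.13],"delta_rot": [0,0,0],"fingers": 0},
  {"slide": [0,0,0.13],"delta_rot": [0,0,0],"fingers": 0},
  {"slide": [0,0,0.13],"delta_rot": [0,0,0],"fingers": 0},
  {"slide": [0,0,0.13],"delta_rot": [0,0,0],"fingers": 0},
])

```text
time_s: 8.95
tcp_pos: [0.6084, 0.0738, 0.074]
eef_rot: [179.8, -0.1, -95.0]
contact_force: [-0.4, 0.7, 0.4]
gripper_width: 0.0438
gripper_force: 0.0
```

Emit:
play_rows([
  {"slide": [0,0,0],"delta_rot": [0,0,0],"fingers": 0},
  {"slide": [0,0,0],"delta_rot": [0,0,0],"fingers": -1},
  {"slide": [0,0,0],"delta_rot": [0,0,0],"fingers": -1},
  {"slide": [0,0,0],"delta_rot": [0,0,0],"fingers": -1},
  {"slide": [0,0,0],"delta_rot": [0,0,0],"fingers": -1},
], squeeze=25)

```text
time_s: 9.57
tcp_pos: [0.6108, 0.0744, 0.0774]
eef_rot: [-179.9, 0.0, -95.0]
contact_force: [3.9, -0.6, -1.0]
gripper_width: 0.0143
gripper_force: 25.0
```

Emit:
play_rows([
  {"slide": [-0.03,0,0],"delta_rot": [0,0,0],"fingers": -1},
  {"slide": [-0.03,0,0],"delta_rot": [0,0,0],"fingers": -1},
  {"slide": [-0.02,0,0],"delta_rot": [0,0,0],"fingers": -1},
  {"slide": [0,0,0],"delta_rot": [0,0,0],"fingers": -1},
])

```text
time_s: 10.07
tcp_pos: [0.6118, 0.0865, 0.0774]
eef_rot: [-179.9, 0.0, -95.0]
contact_force: [5.2, -2.1, 2.4]
gripper_width: 0.014
gripper_force: 25.0
```

Emit:
play_rows([
  {"slide": [-0.02,0,0],"delta_rot": [0,0,0],"fingers": -1},
  {"slide": [0,0,0],"delta_rot": [0,0,0],"fingers": -1},
])

```text
time_s: 10.32
tcp_pos: [0.6121, 0.089, 0.0773]
eef_rot: [-179.9, 0.0, -95.0]
contact_force: [4.6, -4.6, 1.7]
gripper_width: 0.0142
gripper_force: 25.0
```

Emit:
play_rows([
  {"slide": [-0.02,0,0],"delta_rot": [0,0,0],"fingers": -1},
  {"slide": [0,0,0],"delta_rot": [0,0,0],"fingers": -1},
])

```text
time_s: 10.58
tcp_pos: [0.6126, 0.0919, 0.0774]
eef_rot: [-179.9, 0.0, -95.0]
contact_force: [5.8, -4.0, 0.6]
gripper_width: 0.0141
gripper_force: 25.0
```

Emit:
play_rows([
  {"slide": [-0.03,0,0],"delta_rot": [0,0,0],"fingers": -1},
  {"slide": [-0.02,0,0],"delta_rot": [0,0,0],"fingers": -1},
  {"slide": [0,0,0],"delta_rot": [0,0,0],"fingers": -1},
])

```text
time_s: 10.95
tcp_pos: [0.6132, 0.0981, 0.0774]
eef_rot: [-179.9, -0.1, -95.0]
contact_force: [8.1, -10.9, 1.1]
gripper_width: 0.0142
gripper_force: 25.0
```

Emit:
play_rows([
  {"slide": [-0.015,0,0],"delta_rot": [0,0,0],"fingers": -1},
  {"slide": [0,0,0],"delta_rot": [0,0,0],"fingers": -1},
])

```text
time_s: 11.2
tcp_pos: [0.6134, 0.1002, 0.0773]
eef_rot: [-179.9, -0.1, -95.0]
contact_force: [7.4, -11.2, 0.7]
gripper_width: 0.0142
gripper_force: 25.0
```

```bash
python3 - <<'E'
from plant import r
import cv2,numpy as np
a=r.capture("side")["image"][180:320,140:320];b=r.capture("wrist")["image"]
w=np.zeros((420,800,3),np.uint8);w[:280,:360]=cv2.resize(a,None,fx=2,fy=2,interpolation=cv2.INTER_CUBIC);w[:,360:]=b[:,60:500]
cv2.imwrite("pics/z4.png",cv2.convertScaleAbs(w,alpha=1.4))
E
```

```text
(no output)
```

View pics/z4.png

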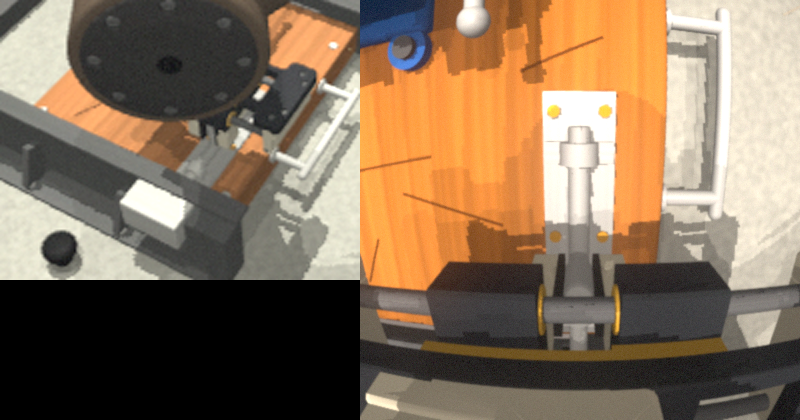

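The wrist view shows the rod's tail at (578,127), about 7 mm behind the right strap (578,153). At the start it was about 33 mm behind, so the bolt has moved about 26 mm and is already in the hole. I'll keep pushing.

Emit:
play_rows([
  {"slide": [-0.02,-0.005,0],"delta_rot": [0,0,0],"fingers": -1},
  {"slide": [-0.02,0,0],"delta_rot": [0,0,0],"fingers": -1},
  {"slide": [-0.02,0,0],"delta_rot": [0,0,0],"fingers": -1},
  {"slide": [0,0,0],"delta_rot": [0,0,0],"fingers": -1},
])

```text
time_s: 11.8
tcp_pos: [0.6144, 0.1094, 0.0773]
eef_rot: [-179.9, -0.1, -95.0]
contact_force: [5.9, -7.6, 2.6]
gripper_width: 0.0141
gripper_force: 25.0
```

Emit:
play_rows([
  {"slide": [-0.02,0,0],"delta_rot": [0,0,0],"fingers": -1},
  {"slide": [-0.015,0,0],"delta_rot": [0,0,0],"fingers": -1},
  {"slide": [0,0,0],"delta_rot": [0,0,0],"fingers": -1},
])

```text
time_s: 12.18
tcp_pos: [0.6148, 0.1139, 0.0773]
eef_rot: [-179.9, -0.1, -95.0]
contact_force: [6.1, -10.6, 2.3]
gripper_width: 0.0144
gripper_force: 25.0
```

Emit:
play_rows([
  {"slide": [-0.013,0,0],"delta_rot": [0,0,0],"fingers": -1},
  {"slide": [0,0,0],"delta_rot": [0,0,0],"fingers": -1},
])

```text
time_s: 12.42
tcp_pos: [0.6147, 0.1141, 0.0773]
eef_rot: [-180.0, -0.3, -95.0]
contact_force: [8.0, -18.4, 4.0]
gripper_width: 0.0143
gripper_force: 25.0
```

The bolt has stopped at about 40 mm with the force rising, so it's on its stop. I'll give one firm extra push, then release.

Emit:
play_rows([
  {"slide": [0,0,0],"delta_rot": [0,0,0],"fingers": -1},
  {"slide": [-0.01,0,0],"delta_rot": [0,0,0],"fingers": -1},
  {"slide": [0,0,0],"delta_rot": [0,0,0],"fingers": -1},
], squeeze=40)

```text
time_s: 12.8
tcp_pos: [0.6147, 0.1142, 0.0773]
eef_rot: [180.0, -0.4, -95.1]
contact_force: [8.5, -24.9, 4.0]
gripper_width: 0.0141
gripper_force: 40.0
```

Emit:
play_rows([
  {"slide": [0.015,0,0],"delta_rot": [0,0,0],"fingers": 0},
  {"slide": [0,0,0],"delta_rot": [0,0,0],"fingers": 0},
  {"slide": [0,0,0],"delta_rot": [0,0,0],"fingers": 0},
  {"slide": [0,0,-0.1],"delta_rot": [0,0,0],"fingers": 0},
  {"slide": [0,0,-0.2],"delta_rot": [0,0,0],"fingers": 0},
  {"slide": [0,0,-0.25],"delta_rot": [0,0,0],"fingers": 0},
  {"slide": [0,0,-0.25],"delta_rot": [0,0,0],"fingers": 0},
  {"slide": [0,0,0],"delta_rot": [0,0,0],"fingers": 0},
])

```text
time_s: 13.8
tcp_pos: [0.616, 0.1183, 0.2015]
eef_rot: [-179.6, 0.2, -95.0]
contact_force: [-0.0, -1.5, -0.4]
gripper_width: 0.0439
gripper_force: 0.0
```

```bash
python3 - <<'E'
from plant import r
import cv2,numpy as np
s=r.get_state();print(s["tcp_pos"],s["contact_force"])
a=r.capture("side")["image"][180:320,140:320];b=r.capture("wrist")["image"]
w=np.zeros((420,800,3),np.uint8);w[:280,:360]=cv2.resize(a,None,fx=2,fy=2,interpolation=cv2.INTER_CUBIC);w[:,360:]=b[:,60:500]
cv2.imwrite("pics/z5.png",cv2.convertScaleAbs(w,alpha=1.4))
E
```

```text
[0.61601526 0.11828577 0.20149523] [-0.00726543 -1.49811565 -0.44859745]
```

View pics/z5.png

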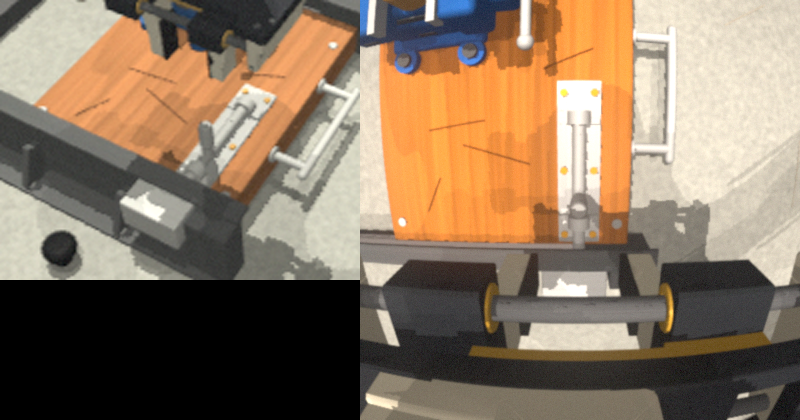

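The gripper is clear, and the knob now sits against the left strap. The rod runs under the lip at (578,235) in line with the keeper, so the bolt is home and I'll hand the job in.

```bash
python3 -c "
from plant import r
print(r.close_job())"
```

```text
the job is handed in; nothing more can be done
None
```

The tray is pulled out about 0.11 m by its handle and locked: the bolt went into the hidden hole on the first push, travelled about 40 mm to its stop, and was released. I handed the job in just after 13.8 s; no verdict came back.

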